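# Set the polariscope's analyser ring to the red stud and take a reading

## Task

On the tabletop polariscope, gently push the upright pin of the analyser lever around its arc until the yellow pointer points squarely at the red stud on the scale (not the blue one), then press the green button on the grey control box all the way down and let it come up again. Only push with the fingers: do not pinch or lift anything, and leave the glassware, bottles and stopper where they stand.

Things in the scene. Friction and masses are not known exactly. Their poses are not given: they have to be found in the camera images.
- axis (a point): the polariscope is a fixed white drum 256 mm wide with a round white scale disc, 260 mm in diameter, on top. This point is the vertical turning axis of the analyser ring, at the level of the scale's upper face, 56 mm above the table
- ring: the analyser ring: a dark knurled disc, 134 mm wide and 14 mm high, with a green glass window, lying on the scale and turning about the vertical axis. Origin on that axis, 1 mm above the scale; x points along lever and pointer, z up. It turns freely past both studs, needs about 1.5 to 2.5 N sideways on the pin, does not coast and stays where it is left
- lever_pin (a point): the upright round steel pin with a yellow cap at the end of the lever, 80 mm from the turning axis, 12 to 13 mm in diameter. It stands free from 66 mm to 117 mm above the table. This point is on the pin's centre line, 93 mm above the table
- pointer (a point): tip of the yellow pointer, a 5 mm wide bar that sticks out of the lever's end just above the scale, 102 mm from the turning axis. Axes as the ring's: x points outward from the turning axis along the pointer, z up
- red_stud (a point): the red stud, the mark to set to: a low round stud 18 mm in diameter and 8 mm high, fixed near the rim of the scale, 114 to 118 mm from the turning axis. Point at its centre, 60 mm above the table. The lever's pin and pointer pass inside it without touching
- blue_stud (a point): the blue stud, of the same shape as the red one, on the other side of the scale: another mark, not to be used
- read_top (a point): centre of the top of the green round button, 32 mm in diameter, on the grey control box (100 x 80 x 50 mm), 68 mm above the table when up. It is pressed straight down
- read (a joint): travel of the green button: 0 up, 0.006 m fully down; its spring needs 1.2 N to start and 4 N fully down, and pushes it up again when let go
- flask: loose conical glass flask, 82 mm wide, 125 mm high; origin at the centre of its underside; bystander
- beaker: loose glass beaker, 68 mm wide, 90 mm high; origin at the centre of its underside; bystander
- amber: loose amber bottle with black cap, 50 mm wide, 100 mm high; origin at the centre of its underside; bystander
- dish: loose covered glass dish, 90 mm wide, 16 mm high; origin at the centre of its underside; bystander
- vial: loose small glass sample vial with blue cap, 22 mm wide, 50 mm high; origin at the centre of its underside; bystander
- bung: loose orange stopper, 32 mm wide, 26 mm high; origin at the centre of its underside; bystander
- rinse: loose white plastic rinse bottle with red cap, 60 mm wide, 150 mm high; origin at the centre of its underside; bystander
- rack: fixed blue tube rack, 100 x 70 mm, with four capped tubes up to 88 mm high, on the other side of the polariscope from the control box; origin at the centre of its underside; bystander
Not all that is in view belongs to the job. Leave any orange look-alike of the part that bears read_top alone.

How it is judged:
By the outcome, as a careful person would: the job done as asked, in the order asked, and still so for the second after the job is handed in, with the robot touching nothing.
It also fails if it takes over 51 s, if anything falls off the work surface, if the arm or the gripper's body presses on something with over 40 N, if the wrist force passes 120 N, or if a joint passes its speed limit or range.

## Robot

A 6-joint arm with a two-finger parallel gripper is mounted at the origin on the work surface. World frame = base frame: x ahead of the robot, y to its left, z up, the work surface at z = 0. Lengths are in m, angles in rad, forces in N, time in s.
With the tool pointing down it reaches from about 0.375 to 0.9 m from the base axis. Payload 3.1 kg.
Tool frame: the origin (TCP) lies between the finger pads; the fingertips stand 22 mm ahead of it and the grasp point (between the pads) lies 3 mm ahead of it; z points along the fingers, y is the direction in which the jaws open and shut (so a half turn about z gives the same grasp; the last joint's range is limited). The gripper opens to 87 mm and grips with 3 to 60 N. Pads are 19 mm wide; open, the fingers measure 117 mm over their backs; the gripper's body (75 mm by 190 mm) begins 51 mm behind the grasp point.
Start: joints at [-1.413, 0.527, 1.433, -0, 1.181, -0.178], TCP at [0.207, -0.59, 0.245] pointing down, gripper open.
Joint ranges: [-3.08, 3.08], [-0.75, 2.2], [0.22, 2.44], [-1.43, 4.57], [0, 2.65], [-2.85, 2.85]. Speed limits (rad/s): [2.79, 2.79, 3.14, 3.14, 3.14, 3.14].

## Interface

Orientations are given as a unit quaternion [x, y, z, w].
In Python, from rig import get_obs, camera, get_calibration, hand_in, search_frame gives the robot as it stands.
- The arm moves only by the shell command python3 -m jog 'ROWS' [FORCE]. ROWS is JSON, a list of rows, each an object with "grip": the closure in counts, from 0 (fully open) to 255 (shut); "travel": the shift along the world's x, y, z in cm, a list of three; "twist": the turn about the world's z in degrees. A call has 1 to 8 rows; each row shifts and turns the commanded pose from where the row before left it; what a row does not reach is not made up. A row lasts 1/10 s, in which the tool goes at most 50 mm and 8.59 degrees, less where a joint would pass 70% of its speed; a pose out of reach is approached as far as the arm can. A call is refused whole if a number of a shift passes 5 or a number of a turn 8.59, either way. A call with a gripper value outside its range is refused whole. The fingers move at their own pace and stop on an object; FORCE is the grip in N (left out, the last holds). Time passes only in rows, so rows that do not move let the fingers close. It gives the time, the measured TCP pose, the force and the opening at its end, in the units of the state.
- get_obs(): the state, without advancing time (a new reading comes with each control period).
- camera(name): name is "side" or "top"; returns the picture (384x512x3 uint8, red, green, blue); there is no depth.
- get_calibration(name): a dict with "fx", "fy", "cx", "cy" (pixels), "k1" (the pictures are not rectified: a ray, as slopes to the right and down, at radius r is drawn at 1 + k1 r^2 times it, then the intrinsics apply), "R" (3x3) and "t" (3): a world point X has camera coordinates R X + t. Camera axes: x right, y down, z forward; pixel columns grow to the right and rows downward; lengths in m; the calibration is good to about 2 mm. A picture is of the moment at which its call begins. get_calibration takes no time and is no camera call.
- hand_in(): hands the job in, once; it reports no verdict.
Trained networks look in the newest picture that a camera, given by its name, has taken for a name from the list of things; names that differ only in an ending like _2 or _b are one class to them, and where a whole thing is asked for, a point or a joint stands for the part that bears it (a point fixed in the world has none). Each returns a list of dicts, best first, with "p" (0 to 1); they miss things now and then, are a little off and sometimes report something else, mostly with a low value. They report only what shows in the picture. A call takes as long as a camera call. They do not tell look-alikes from the thing itself.
- search_frame(target, camera): "at" ([x, y, z] in m, in world coordinates, good to about 4 mm: the middle of the surface that is visible of it).
The state is a dict: "time": time; "q": joint angles; "joint_velocities": joint speeds; "joint_torque": joint torques, N m; "position": TCP position; "tool_rot": TCP orientation; "ft_force": force on the tool from outside, world axes, zero at the start; "moment": the same for the moment, N m; "grip_width": finger opening in m.
Only numpy, scipy, OpenCV 4.12 (cv2) and the standard library are available. Lean on these libraries where they do the work, as an engineer would, in place of code of your own. Each camera call takes 0.05 s, during which the arm holds its last target. There are 200 camera calls.

## Working session

There is one attempt and no reset: what is moved stays moved. The work goes in short steps, Python scripts to look and compute and a shell command to move; the robot and the scene stay as the last step left them, time stands still between calls to the robot, and variables do not carry over. Pictures are saved under pics/ and viewed, about 8 in all and at most 12, crops included, and the job is handed in when it is done.

```bash
mkdir -p pics
cat > h.py <<'E'
import numpy as np, cv2
from rig import *
def pix(c,X):
    k=get_calibration(c);p=np.array(k["R"])@np.array(X)+np.array(k["t"]);s=p[:2]/p[2];s=s*(1+k["k1"]*(s@s))
    return np.array([k["fx"]*s[0]+k["cx"],k["fy"]*s[1]+k["cy"]])
def at(c,u,v,z):
    k=get_calibration(c);K=np.array([[k["fx"],0,k["cx"]],[0,k["fy"],k["cy"]],[0,0,1.]])
    s=cv2.undistortPoints(np.array([[[u,v]]],float),K,np.array([k["k1"],0,0,0,0.]))[0,0]
    R=np.array(k["R"]);o=-R.T@np.array(k["t"]);d=R.T@np.array([s[0],s[1],1]);return o+d*(z-o[2])/d[2]
def save(c,n,crop=None,f=1):
    im=camera(c)
    if crop: x0,y0,x1,y1=crop;im=im[y0:y1,x0:x1]
    cv2.imwrite(f"pics/{n}.png",cv2.resize(im[...,::-1],None,fx=f,fy=f,interpolation=cv2.INTER_CUBIC))
E
python3 - <<'E'
from h import *
a=camera("top");b=camera("side")
cv2.imwrite("pics/a.png",cv2.resize(a[...,::-1],None,fx=1.5,fy=1.5));cv2.imwrite("pics/b.png",cv2.resize(b[...,::-1],None,fx=1.5,fy=1.5))
for t in "ring lever_pin pointer red_stud blue_stud read_top flask beaker amber dish vial bung rinse rack".split():
    for c in ("top","side"):
        print(t,c,[(np.round(d["at"],3).tolist(),round(d["p"],2),pix(c,d["at"]).round().tolist()) for d in search_frame(t,c)[:3]])
print(get_obs()["time"])
E
```

```text
ring top [([0.532, 0.025, 0.07], 0.96, [243.0, 202.0])]
ring side [([0.531, 0.028, 0.071], 0.89, [255.0, 207.0])]
lever_pin top [([0.532, 0.026, 0.073], 0.6, [243.0, 202.0]), ([0.67, -0.262, 0.048], 0.39, [341.0, 156.0])]
lever_pin side [([0.527, 0.024, 0.067], 0.67, [257.0, 208.0])]
pointer top [([0.526, 0.02, 0.072], 0.76, [244.0, 204.0])]
pointer side [([0.525, 0.028, 0.069], 0.61, [257.0, 209.0])]
red_stud top [([0.479, 0.284, 0.074], 0.75, [150.0, 222.0])]
red_stud side [([0.509, 0.05, 0.056], 0.66, [258.0, 220.0]), ([0.548, 0.138, 0.063], 0.51, [224.0, 234.0])]
blue_stud top []
blue_stud side []
read_top top [([0.485, 0.28, 0.072], 0.56, [151.0, 220.0])]
read_top side [([0.478, 0.287, 0.072], 0.71, [209.0, 290.0]), ([0.723, 0.314, 0.057], 0.64, [122.0, 251.0]), ([0.745, 0.175, 0.067], 0.46, [155.0, 209.0])]
flask top [([0.666, -0.266, 0.049], 0.87, [342.0, 157.0]), ([0.473, -0.448, 0.016], 0.45, [404.0, 223.0]), ([0.53, 0.02, 0.073], 0.28, [245.0, 203.0])]
flask side [([0.674, -0.26, 0.044], 0.84, [268.0, 139.0])]
beaker top [([0.736, 0.322, 0.055], 0.58, [142.0, 136.0])]
beake
[... 288 characters left out ...]
vial top [([0.366, 0.149, 0.05], 0.6, [199.0, 263.0]), ([0.527, 0.025, 0.056], 0.31, [243.0, 205.0])]
vial side [([0.364, 0.156, 0.04], 0.55, [285.0, 280.0])]
bung top [([0.374, -0.151, 0.024], 0.44, [306.0, 259.0]), ([0.527, 0.02, 0.072], 0.2, [245.0, 204.0])]
bung side [([0.374, -0.143, 0.027], 0.42, [337.0, 203.0])]
rinse top [([0.775, -0.149, 0.098], 0.62, [303.0, 116.0]), ([0.668, -0.264, 0.049], 0.41, [341.0, 156.0])]
rinse side [([0.779, -0.144, 0.078], 0.77, [218.0, 138.0])]
rack top [([0.494, -0.278, 0.049], 0.9, [350.0, 215.0])]
rack side [([0.5, -0.258, 0.048], 0.67, [317.0, 158.0]), ([0.777, -0.143, 0.077], 0.6, [219.0, 138.0]), ([0.465, -0.446, 0.012], 0.51, [352.0, 139.0])]
1.5
```

View pics/a.png

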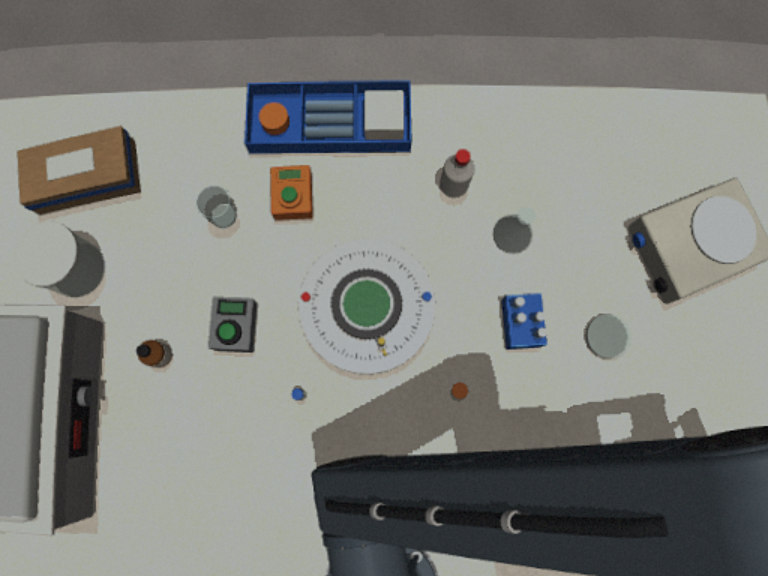

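View pics/b.png

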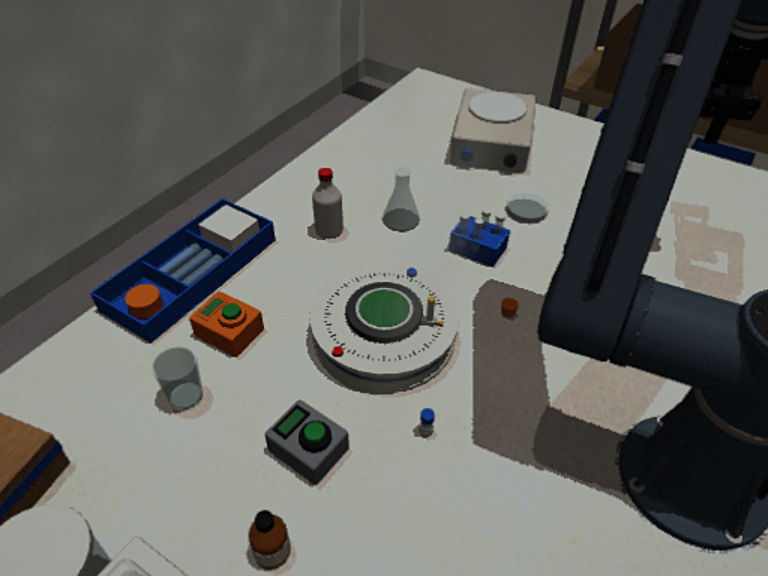

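The pictures show two green-button boxes: the grey one at top px (152,220) and the orange one at (193,130). The task's is the grey box. The red stud is at (204,198), the blue stud at (284,197) and the pin at about (254,228). I'll measure by colour and confirm in a crop.

```bash
cat > m.py <<'E'
from h import *
def blob(im,lo,hi,box):
    x0,y0,x1,y1=box;h=cv2.cvtColor(im[y0:y1,x0:x1],cv2.COLOR_RGB2HSV)
    n,l,s,c=cv2.connectedComponentsWithStats(cv2.inRange(h,np.array(lo),np.array(hi)))
    o=np.argsort(-s[1:,4])[:3]+1
    return [((c[i]+[x0,y0]).round(1).tolist(),int(s[i,4])) for i in o]
def ang(a,b): return np.degrees(np.arctan2(b[1]-a[1],b[0]-a[0]))
E
python3 - <<'E'
from m import *
im=camera("top")
cv2.imwrite("pics/c.png",cv2.resize(im[135:255,130:300][...,::-1],None,fx=4.5,fy=4.5,interpolation=cv2.INTER_CUBIC))
S=(195,155,295,255)
for n,lo,hi,b,z in [("red",(0,120,90),(8,255,255),S,.064),("red2",(172,120,90),(180,255,255),S,.064),("blue",(100,120,80),(125,255,255),S,.064),("win",(50,60,30),(80,255,255),S,.07),("scale",(0,0,150),(180,60,255),S,.056),("yel",(18,90,90),(35,255,255),S,.117),("btn",(50,100,40),(80,255,255),(138,210,170,235),.068)]:
    for c,a in blob(im,lo,hi,b): print(n,c,a,at("top",*c,z).round(4),at("top",*c,.06).round(4))
E
```

```text
red [203.5, 197.5] 24 [0.5476 0.136  0.064 ] [0.5483 0.1365 0.06  ]
blue [284.2, 197.1] 23 [ 0.5463 -0.0914  0.064 ] [ 0.547  -0.0917  0.06  ]
win [244.1, 201.9] 728 [0.5328 0.0215 0.07  ] [0.5345 0.0217 0.06  ]
scale [243.6, 203.6] 7559 [0.5303 0.0232 0.056 ] [0.5297 0.0232 0.06  ]
scale [244.4, 202.1] 165 [0.5346 0.021  0.056 ] [0.5339 0.0209 0.06  ]
yel [253.8, 227.0] 19 [ 0.4568 -0.0046  0.117 ] [ 0.4632 -0.0048  0.06  ]
yel [255.9, 234.4] 7 [ 0.4371 -0.0099  0.117 ] [ 0.4425 -0.0104  0.06  ]
btn [151.0, 220.5] 103 [0.4829 0.2822 0.068 ] [0.4839 0.2842 0.06  ]
```

View pics/c.png

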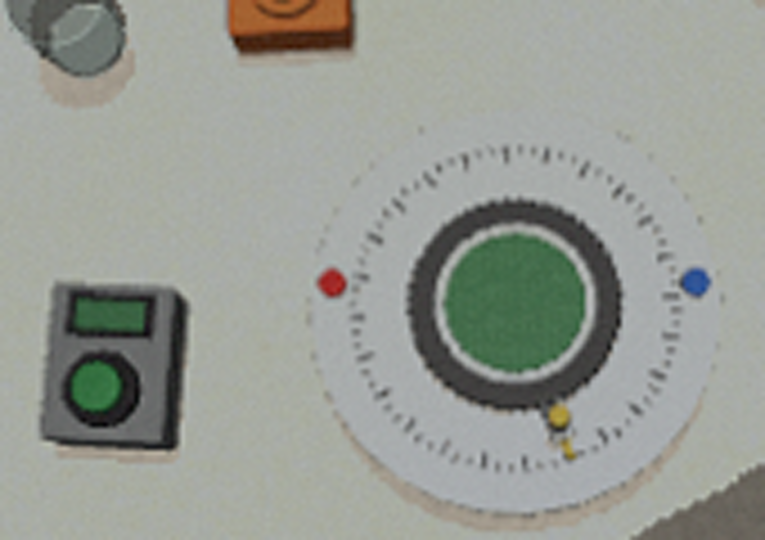

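```bash
cat > s.py <<'E'
from m import *
from scipy.spatial.transform import Rotation as Ro
o=get_obs();R=Ro.from_quat(o["tool_rot"]).as_matrix()
print("t",round(o["time"],2),"pos",np.round(o["position"],4),"yaw_y",np.degrees(np.arctan2(R[1,1],R[0,1])).round(1),"z",R[:,2].round(3),"F",np.round(o["ft_force"],1),"w",round(o["grip_width"],4),"q",np.round(o["q"],2))
E
python3 s.py; python3 -m jog '[{"grip":138,"travel":[2,4.5,0],"twist":0},{"grip":138,"travel":[2,4.5,0],"twist":0},{"grip":138,"travel":[2,4.5,0],"twist":0},{"grip":138,"travel":[2,4.5,0],"twist":0},{"grip":138,"travel":[2,4.5,0],"twist":0},{"grip":138,"travel":[2,4.5,0],"twist":8},{"grip":138,"travel":[2,4.5,0],"twist":8}]' 10; python3 s.py
```

```text
t 1.55 pos [ 0.2066 -0.5899  0.2446] yaw_y -70.7 z [-0. -0. -1.] F [ 0.2  0.7 -0.7] w 0.0872 q [-1.41  0.53  1.43 -0.    1.18 -0.18]
time: 2.25
position: [0.3471, -0.2732, 0.2449]
tool_rot: [0.952, 0.306, 0.0, 0.0]
ft_force: [1.0, -0.5, 0.4]
grip_width: 0.0427
t 2.25 pos [ 0.3471 -0.2732  0.2449] yaw_y -54.4 z [ 0.001 -0.001 -1.   ] F [ 1.  -0.5  0.4] w 0.0427 q [-0.92  0.28  1.87  0.    0.99  0.03]
```

```bash
python3 -m jog '[{"grip":138,"travel":[2,4.5,0],"twist":8.5},{"grip":138,"travel":[2,4.5,0],"twist":8.5},{"grip":138,"travel":[2,4.5,0],"twist":8.5},{"grip":138,"travel":[2,4.5,0],"twist":8.5},{"grip":138,"travel":[1.5,4.5,0],"twist":8.5},{"grip":138,"travel":[1.5,4.3,0],"twist":8.5},{"grip":138,"travel":[0,0,0],"twist":8.5},{"grip":138,"travel":[0,0,0],"twist":8.5}]' >/dev/null; python3 -m jog '[{"grip":138,"travel":[0,0,0],"twist":8.5},{"grip":138,"travel":[0,0,0],"twist":8.5},{"grip":138,"travel":[0,0,0],"twist":8.5},{"grip":138,"travel":[0,0,0],"twist":8.5},{"grip":138,"travel":[0,0,0],"twist":8.5},{"grip":138,"travel":[0,0,-2],"twist":8.5},{"grip":138,"travel":[0,0,-2],"twist":8.5},{"grip":138,"travel":[0,0,-2],"twist":8.5}]'>/dev/null;  python3 s.py
python3 - <<'E'
from m import *
im=camera("side");p=get_obs()["position"];print(pix("side",[p[0],p[1],p[2]-.022]),pix("side",[.4568,-.0046,.117]))
save("side","d",(210,110,360,250),5)
E
```

```text
t 3.85 pos [ 0.457  -0.0069  0.1843] yaw_y 81.6 z [ 0.002 -0.    -1.   ] F [-0.2 -0.6  0.1] w 0.0399 q [-0.26  0.4   1.91 -0.    0.83 -1.69]
[289.73102434 186.19420534] [287.57732112 198.69652462]
```

View pics/d.png

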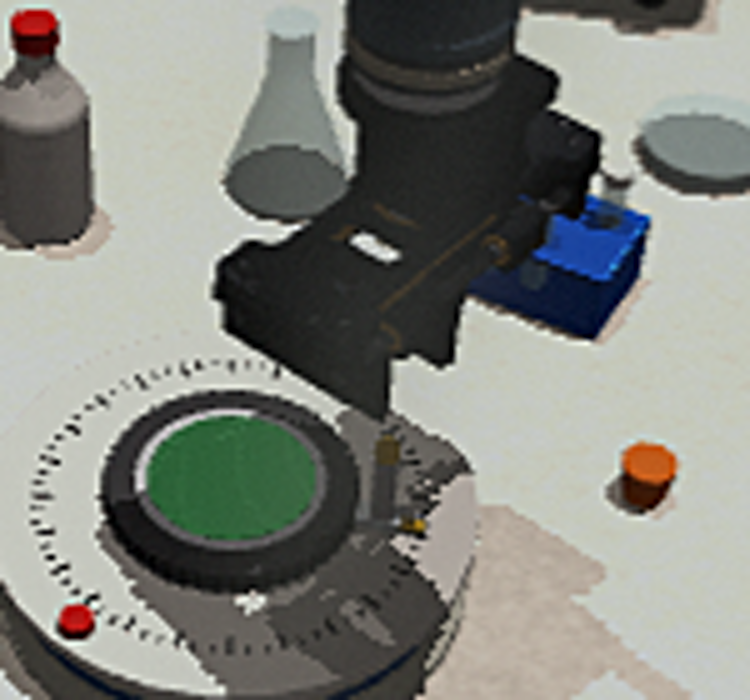

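```bash
python3 -m jog '[{"grip":138,"travel":[0,0.2,0],"twist":8.5},{"grip":138,"travel":[0,0,-0.5],"twist":8.5},{"grip":138,"travel":[0,0,-2],"twist":8.5},{"grip":138,"travel":[0,0,-2.5],"twist":2},{"grip":138,"travel":[0,0,-2.5],"twist":0},{"grip":138,"travel":[0,0,0],"twist":0}]' >/dev/null;  python3 s.py
python3 - <<'E'
import numpy as np
A=np.array([.5328,.0215]);r=.0805
# push: face centre-> TCP lags pin by -? fork half-width 20mm, pin r 6.2: TCP leads pin by 13.8mm along push dir
def tcp(phi):
    f=np.radians(phi);d=np.array([np.cos(f-np.pi/2),np.sin(f-np.pi/2)]);return A+r*np.array([np.cos(f),np.sin(f)])+.0137*d
p0=None
for phi in np.arange(198.9,82,-7.26):
    p=tcp(phi);print(round(phi,1),p.round(4),None if p0 is None else ((p-p0)*100).round(2));p0=p
E
```

```text
t 4.55 pos [ 0.4556 -0.0047  0.1083] yaw_y 108.6 z [-0.004  0.001 -1.   ] F [-0.1 -0.8 -0.2] w 0.0398 q [-0.26  0.55  1.97  0.    0.63 -2.15]
198.9 [0.4522 0.0084] None
191.6 [0.4512 0.0187] [-0.1   1.03]
184.4 [0.4515 0.029 ] [0.03 1.03]
177.1 [0.4531 0.0392] [0.16 1.02]
169.9 [0.456  0.0492] [0.29 0.99]
162.6 [0.4601 0.0586] [0.41 0.95]
155.3 [0.4654 0.0675] [0.53 0.89]
148.1 [0.4717 0.0757] [0.64 0.82]
140.8 [0.4791 0.083 ] [0.73 0.73]
133.6 [0.4873 0.0893] [0.82 0.63]
126.3 [0.4962 0.0945] [0.89 0.52]
119.0 [0.5057 0.0985] [0.95 0.4 ]
111.8 [0.5157 0.1013] [1.   0.28]
104.5 [0.5259 0.1029] [1.02 0.15]
97.3 [0.5362 0.1031] [1.03 0.02]
90.0 [0.5465 0.102 ] [ 1.03 -0.11]
82.7 [0.5566 0.0996] [ 1.01 -0.24]
```

```bash
python3 -m jog '[{"grip":138,"travel":[-0.17,0.65,0],"twist":0},{"grip":138,"travel":[-0.17,0.65,0],"twist":0},{"grip":138,"travel":[-0.05,0.51,0],"twist":-3.63},{"grip":138,"travel":[-0.05,0.51,0],"twist":-3.63},{"grip":138,"travel":[0.02,0.51,0],"twist":-3.63},{"grip":138,"travel":[0.02,0.52,0],"twist":-3.63},{"grip":138,"travel":[0.08,0.51,0],"twist":-3.63},{"grip":138,"travel":[0.08,0.51,0],"twist":-3.63}]' >/dev/null;  python3 s.py
python3 -m jog '[{"grip":138,"travel":[0.14,0.5,0],"twist":-3.63},{"grip":138,"travel":[0.14,0.5,0],"twist":-3.63},{"grip":138,"travel":[0.2,0.48,0],"twist":-3.63},{"grip":138,"travel":[0.2,0.48,0],"twist":-3.63},{"grip":138,"travel":[0.26,0.45,0],"twist":-3.63},{"grip":138,"travel":[0.26,0.45,0],"twist":-3.63},{"grip":138,"travel":[0.32,0.41,0],"twist":-3.63},{"grip":138,"travel":[0.32,0.41,0],"twist":-3.63}]' >/dev/null;  python3 s.py
python3 -c "
from m import *
save('side','e',(210,110,360,250),4)"
```

```text
t 5.35 pos [0.4546 0.0392 0.111 ] yaw_y 86.9 z [ 0.002 -0.001 -1.   ] F [ 0.2 -1.9 -0.7] w 0.0399 q [-0.16  0.54  1.97 -0.    0.63 -1.67]
t 6.15 pos [0.473 0.076 0.111] yaw_y 57.9 z [ 0.002 -0.001 -1.   ] F [-0.2 -2.6 -1.6] w 0.0402 q [-0.07  0.56  1.91 -0.    0.67 -1.08]
```

View pics/e.png

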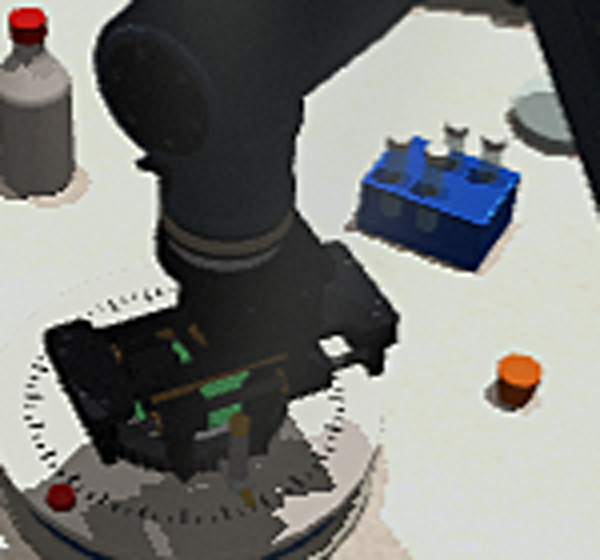

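```bash
python3 -m jog '[{"grip":138,"travel":[0.33,0.36,0],"twist":-3.63},{"grip":138,"travel":[0.34,0.36,0],"twist":-3.63},{"grip":138,"travel":[0.4,0.32,0],"twist":-3.63},{"grip":138,"travel":[0.4,0.31,0],"twist":-3.63},{"grip":138,"travel":[0.44,0.26,0],"twist":-3.63},{"grip":138,"travel":[0.44,0.26,0],"twist":-3.63},{"grip":138,"travel":[0.47,0.2,0],"twist":-3.63},{"grip":138,"travel":[0.47,0.2,0],"twist":-3.63}]' >/dev/null;  python3 s.py
python3 -m jog '[{"grip":138,"travel":[0.5,0.14,0],"twist":-3.63},{"grip":138,"travel":[0.5,0.14,0],"twist":-3.63},{"grip":138,"travel":[0.51,0.07,0],"twist":-3.63},{"grip":138,"travel":[0.51,0.07,0],"twist":-3.63},{"grip":138,"travel":[0.51,0.01,0],"twist":-3.63},{"grip":138,"travel":[0.51,0.01,0],"twist":-3.63},{"grip":138,"travel":[0,0,0],"twist":-3}]' >/dev/null;  python3 s.py
python3 -c "
from m import *
save('side','f',(190,170,290,260),6)"
```

```text
t 7.0 pos [0.5052 0.0985 0.1108] yaw_y 28.9 z [ 0.    -0.001 -1.   ] F [-0.3 -1.1  0.4] w 0.0402 q [-0.02  0.59  1.82 -0.    0.73 -0.53]
t 7.7 pos [0.5361 0.103  0.1108] yaw_y 4.1 z [ 0.001 -0.    -1.   ] F [-0.3  0.5 -0.4] w 0.0398 q [-0.01  0.62  1.75 -0.    0.78 -0.09]
```

View pics/f.png

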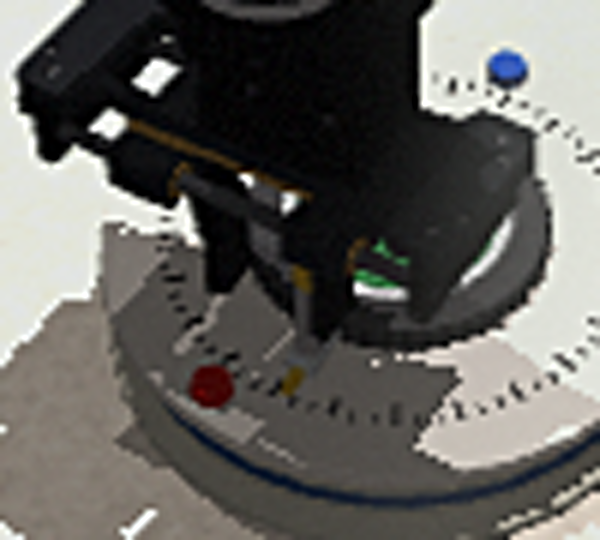

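The pointer is at side px (238.5,233.7), still about 14° short of the red stud at (225.2,234.3). I'll work out the angles.

Run:
```python
from m import *
A=np.array([.5328,.0215])
for n,u,v,z in [("tip",238.5,233.7,.06),("red",225.2,234,.062),("pintop",190+302/6,170+275/6,.114)]:
    p=at("side",u,v,z);print(n,p.round(4),ang(A,p[:2]).round(1),np.linalg.norm(p[:2]-A).round(4))
```

```text
tip [0.5213 0.1173 0.06  ] 96.9 0.0964
red [0.5469 0.1376 0.062 ] 83.1 0.117
pintop [0.5229 0.1053 0.114 ] 96.7 0.0843
```

```bash
python3 -m jog '[{"grip":138,"travel":[0.52,-0.05,0],"twist":-3.6},{"grip":138,"travel":[0.52,-0.06,0],"twist":-3.6},{"grip":138,"travel":[0.42,-0.08,0],"twist":-3},{"grip":138,"travel":[0.35,-0.08,0],"twist":-2.5},{"grip":138,"travel":[0,0,0],"twist":0}]' >/dev/null;  python3 s.py
python3 - <<'E'
from m import *
save('side','g',(190,185,290,260),7)
im=camera("side");box=(205,200,265,250)
for n,lo,hi,z in [("yel",(18,90,60),(35,255,255),.06),("red",(0,120,60),(8,255,255),.062)]:
  for c,a in blob(im,lo,hi,box):
    p=at("side",*c,z);print(n,c,a,p.round(4),ang((.5328,.0215),p).round(1))
E
```

```text
t 8.25 pos [0.5539 0.1005 0.1105] yaw_y -8.5 z [ 0.001  0.    -1.   ] F [-0.4 -0.4  0.1] w 0.0401 q [-0.02  0.63  1.7   0.    0.8   0.13]
yel [231.0, 229.5] 14 [0.5445 0.1167 0.06  ] 83.0
yel [238.0, 208.3] 3 [0.5714 0.0483 0.06  ] 34.7
yel [236.0, 212.0] 1 [0.5682 0.0618 0.06  ] 48.7
red [224.8, 233.5] 37 [0.5486 0.1369 0.062 ] 82.2
```

View pics/g.png

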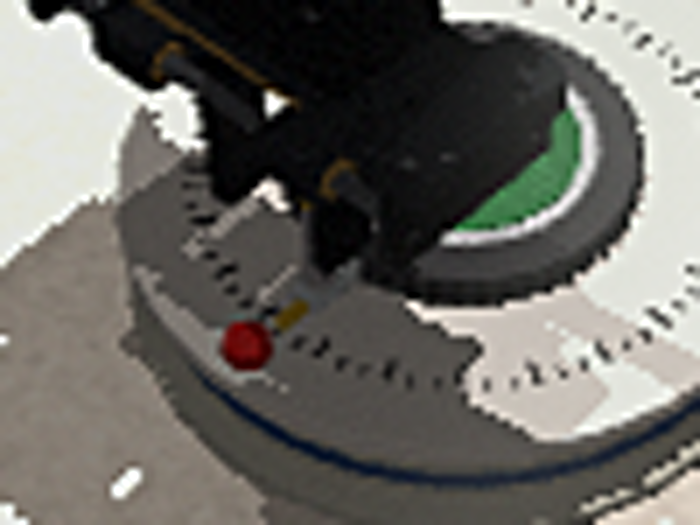

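```bash
python3 -m jog '[{"grip":138,"travel":[-0.6,0.08,0],"twist":0},{"grip":138,"travel":[-0.7,0.08,0],"twist":0},{"grip":138,"travel":[0,0,2],"twist":0},{"grip":138,"travel":[0,0,4],"twist":0},{"grip":255,"travel":[-1,3,2],"twist":0},{"grip":255,"travel":[-1.5,5,0],"twist":0},{"grip":255,"travel":[-1.5,5,0],"twist":0},{"grip":255,"travel":[-1.5,5,0],"twist":0}]' >/dev/null; python3 -m jog '[{"grip":255,"travel":[0,0,0],"twist":0},{"grip":255,"travel":[0,0,0],"twist":0}]' >/dev/null;  python3 s.py
cat > chk.py <<'E'
from m import *
A=np.array([.5328,.0215])
for cam,box in (("top",(195,155,295,255)),("side",(205,180,300,250))):
  im=camera(cam)
  for n,lo,hi,z in [("yel",(18,90,60),(35,255,255),.06),("yel-top",(18,90,60),(35,255,255),.117),("red",(0,120,60),(8,255,255),.063)]:
    for c,a in blob(im,lo,hi,box):
      p=at(cam,*c,z);print(cam,n,c,a,p.round(4),ang(A,p).round(1),np.linalg.norm(p[:2]-A).round(4))
E
python3 chk.py
python3 -c "
from m import *
save('top','h',(130,145,260,240),6)"
```

```text
t 9.35 pos [0.4865 0.2762 0.1894] yaw_y -8.3 z [-0.    -0.001 -1.   ] F [0.2 0.9 0.8] w 0.003 q [ 0.32  0.51  1.65 -0.    0.98  0.46]
top yel [213.1, 197.5] 24 [0.548  0.1093 0.06  ] 80.2 0.0891
top yel-top [213.1, 197.5] 24 [0.5374 0.1038 0.117 ] 86.8 0.0824
top red [203.5, 197.5] 24 [0.5478 0.1361 0.063 ] 82.6 0.1156
side yel [235.0, 211.2] 24 [0.572 0.061 0.06 ] 45.2 0.0556
side yel [232.3, 227.7] 3 [0.5452 0.1101 0.06  ] 82.0 0.0895
side yel-top [235.0, 211.2] 24 [0.5406 0.1024 0.117 ] 84.5 0.0812
side yel-top [232.3, 227.7] 3 [0.5157 0.1481 0.117 ] 97.7 0.1277
```

View pics/h.png

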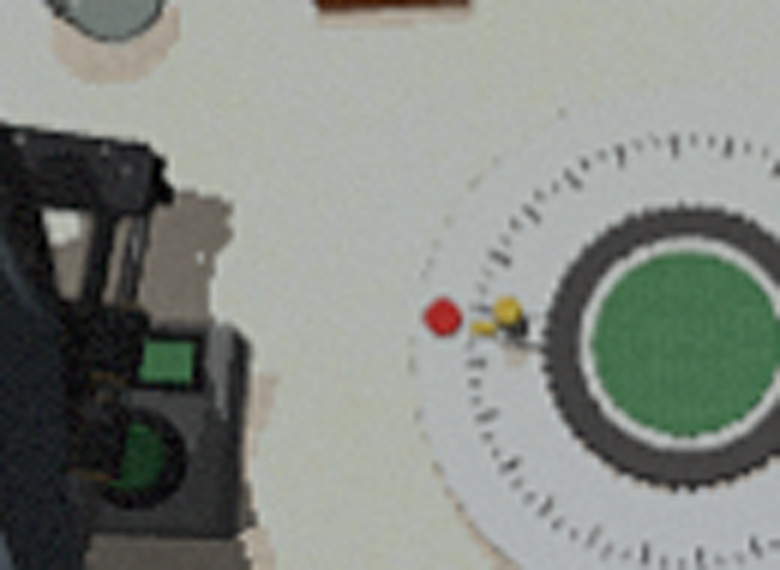

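Run:
```python
from m import *
A0=np.array([.5328,.0215])
acc={"tip":[], "cap":[],"red":[],"stip":[],"scap":[],"sred":[],"win":[],"swin":[]}
def wc(im,lo,hi,box,z,cam,k):
    x0,y0,x1,y1=box;s=cv2.resize(im[y0:y1,x0:x1],None,fx=8,fy=8,interpolation=cv2.INTER_CUBIC)
    m=cv2.inRange(cv2.cvtColor(s,cv2.COLOR_RGB2HSV),np.array(lo),np.array(hi));M=cv2.moments(m,True)
    if M["m00"]: 
        u=(M["m10"]/M["m00"]+.5)/8-.5+x0;v=(M["m01"]/M["m00"]+.5)/8-.5+y0;acc[k].append(np.r_[u,v,at(cam,u,v,z)[:2]])
Y=((18,90,60),(35,255,255));Rd=((0,120,60),(8,255,255));G=((50,60,30),(80,255,255))
for _ in range(4):
    t=camera("top");s=camera("side")
    wc(t,*Y,(206,197,212,203),.061,"top","tip");wc(t,*Y,(212,190,222,200),.117,"top","cap");wc(t,*Rd,(195,190,210,205),.064,"top","red");wc(t,*G,(222,180,270,225),.071,"top","win")
    wc(s,*Y,(227,222,237,236),.061,"side","stip");wc(s,*Y,(228,200,242,217),.113,"side","scap");wc(s,*Rd,(218,225,232,240),.061,"side","sred");wc(s,*G,(225,185,285,230),.071,"side","swin")
for k,v in acc.items():
    if v: 
        p=np.mean(v,0);print(k,len(v),p.round(4),ang(A0,p[2:]).round(1),np.linalg.norm(p[2:]-A0).round(4),"sd",np.std(v,0)[2:].round(4))
```

```text
tip 4 [2.099783e+02 1.992533e+02 5.429000e-01 1.180000e-01] 84.0 0.097 sd [0. 0.]
cap 4 [2.140216e+02 1.966883e+02 5.396000e-01 1.013000e-01] 85.2 0.0801 sd [0. 0.]
red 4 [2.033881e+02 1.974842e+02 5.476000e-01 1.363000e-01] 82.6 0.1158 sd [0. 0.]
stip 4 [2.325944e+02 2.276267e+02 5.442000e-01 1.102000e-01] 82.6 0.0894 sd [0.0004 0.0003]
scap 4 [2.349987e+02 2.111131e+02 5.430000e-01 9.920000e-02] 82.5 0.0784 sd [0. 0.]
win 4 [2.440460e+02 2.018484e+02 5.327000e-01 2.170000e-02] 116.1 0.0002 sd [0. 0.]
swin 4 [2.557535e+02 2.051709e+02 5.336000e-01 2.170000e-02] 13.7 0.0008 sd [0. 0.]
```

Pointer bearing averages about 84° against the red stud's 82.6°, so it is about 1.4° short. I'll nudge it 2 mm more.

```bash
python3 -m jog '[{"grip":138,"travel":[1.5,-5,0],"twist":0},{"grip":138,"travel":[1.5,-4.7,0],"twist":0},{"grip":138,"travel":[1.5,-4.7,0],"twist":0},{"grip":138,"travel":[1.0,-3,0],"twist":-0.5},{"grip":138,"travel":[0,0,0],"twist":0},{"grip":138,"travel":[0,0,-3],"twist":0},{"grip":138,"travel":[0,0,-3],"twist":0},{"grip":138,"travel":[0,0,-1.9],"twist":0}]' >/dev/null; python3 s.py; python3 -m jog '[{"grip":138,"travel":[0.5,-0.07,0],"twist":0},{"grip":138,"travel":[0.5,-0.07,0],"twist":0},{"grip":138,"travel":[0,0,0],"twist":0}]' >/dev/null;  python3 s.py
```

```text
t 10.7 pos [0.5409 0.1041 0.1089] yaw_y -9.0 z [-0.003  0.    -1.   ] F [ 0.  -1.1  0.7] w 0.0396 q [-0.01  0.63  1.73  0.    0.79  0.14]
t 11.0 pos [0.5541 0.1024 0.1118] yaw_y -9.0 z [ 0.003  0.    -1.   ] F [ 0.3 -0.   1.2] w 0.0398 q [-0.02  0.63  1.7   0.    0.8   0.14]
```

```bash
python3 -m jog '[{"grip":138,"travel":[0.12,-0.02,0],"twist":0},{"grip":138,"travel":[0.1,-0.02,0],"twist":0},{"grip":138,"travel":[0,0,0],"twist":0},{"grip":138,"travel":[0,0,0],"twist":0}]' >/dev/null;  python3 s.py; python3 -m jog '[{"grip":138,"travel":[-0.6,0.08,0],"twist":0},{"grip":138,"travel":[-0.7,0.08,0],"twist":0},{"grip":138,"travel":[0,0,2],"twist":0},{"grip":138,"travel":[0,0,4],"twist":0},{"grip":255,"travel":[-1,3,2],"twist":0},{"grip":255,"travel":[-1.6,5,0],"twist":0},{"grip":255,"travel":[-1.7,5,0],"twist":0},{"grip":255,"travel":[-1.6,4.9,0],"twist":0}]' >/dev/null; python3 -m jog '[{"grip":255,"travel":[0,0,0],"twist":0},{"grip":255,"travel":[0,0,0],"twist":0}]' >/dev/null;  python3 s.py
cat > fine.py <<'E'
from m import *
A0=np.array([.5328,.0215])
def wc(im,lo,hi,box,z,cam,k):
    x0,y0,x1,y1=box;s=cv2.resize(im[y0:y1,x0:x1],None,fx=8,fy=8,interpolation=cv2.INTER_CUBIC)
    m=cv2.inRange(cv2.cvtColor(s,cv2.COLOR_RGB2HSV),np.array(lo),np.array(hi));M=cv2.moments(m,True)
    if M["m00"]: 
        u=(M["m10"]/M["m00"]+.5)/8-.5+x0;v=(M["m01"]/M["m00"]+.5)/8-.5+y0;p=at(cam,u,v,z)[:2];print(k,round(u,1),round(v,1),p.round(4),ang(A0,p).round(1),np.linalg.norm(p-A0).round(4))
Y=((18,90,60),(35,255,255));Rd=((0,120,60),(8,255,255))
t=camera("top");s=camera("side")
wc(t,*Y,(206,197,212,203),.061,"top","tip");wc(t,*Y,(212,190,222,200),.117,"top","cap");wc(t,*Rd,(195,190,210,205),.064,"top","red")
wc(s,*Y,(225,222,237,236),.061,"side","stip");wc(s,*Y,(228,200,242,217),.113,"side","scap")
cv2.imwrite("pics/i.png",cv2.resize(t[175:225,180:270][...,::-1],None,fx=8,fy=8,interpolation=cv2.INTER_CUBIC))
E
python3 fine.py
```

```text
t 11.4 pos [0.5544 0.1016 0.1109] yaw_y -9.0 z [ 0. -0. -1.] F [-0.5  0.9  0.5] w 0.0398 q [-0.02  0.63  1.7  -0.    0.81  0.14]
t 12.4 pos [0.4834 0.2766 0.1904] yaw_y -8.8 z [-0.    -0.001 -1.   ] F [ 0.1 -0.1 -0.5] w 0.0028 q [ 0.32  0.51  1.66 -0.    0.98  0.47]
tip 210.0 199.1 [0.5432 0.1178] 83.8 0.0969
cap 214.0 196.7 [0.5396 0.1014] 85.2 0.0802
red 203.4 197.5 [0.5476 0.1363] 82.6 0.1158
stip 232.4 227.8 [0.5443 0.1108] 82.6 0.09
scap 234.8 211.0 [0.5436 0.0991] 82.1 0.0783
```

View pics/i.png

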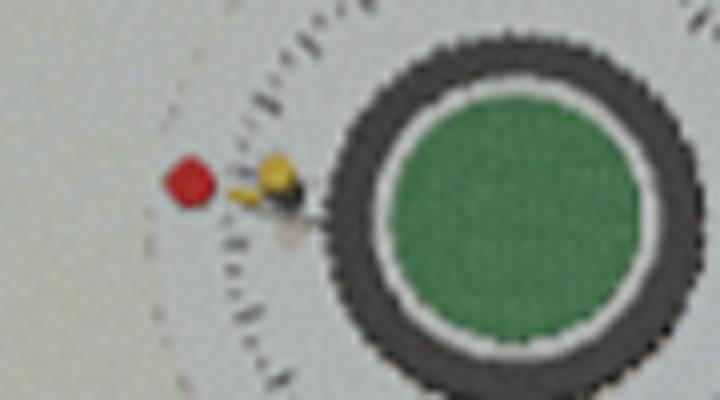

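```bash
python3 -m jog '[{"grip":138,"travel":[1.6,-5,0],"twist":0},{"grip":138,"travel":[1.6,-4.8,0],"twist":0},{"grip":138,"travel":[1.6,-4.7,0],"twist":0},{"grip":138,"travel":[1.1,-3,0],"twist":0},{"grip":138,"travel":[0,0,0],"twist":0},{"grip":138,"travel":[0,0,-3],"twist":0},{"grip":138,"travel":[0,0,-3],"twist":0},{"grip":138,"travel":[0,0,-2],"twist":0}]' >/dev/null; python3 -m jog '[{"grip":138,"travel":[0.5,-0.07,0],"twist":0},{"grip":138,"travel":[0.5,-0.07,0],"twist":0},{"grip":138,"travel":[0,0,0],"twist":0},{"grip":138,"travel":[0,0,0],"twist":0}]' >/dev/null;  python3 s.py
```

```text
t 13.7 pos [0.5538 0.1022 0.1118] yaw_y -9.1 z [ 0.003 -0.    -1.   ] F [-0.3 -1.1 -0.2] w 0.0398 q [-0.02  0.63  1.7   0.    0.8   0.14]
```

```bash
python3 -m jog '[{"grip":138,"travel":[0.1,-0.03,0],"twist":0},{"grip":138,"travel":[0.1,-0.03,0],"twist":0},{"grip":138,"travel":[0,0,0],"twist":0},{"grip":138,"travel":[0,0,0],"twist":0},{"grip":138,"travel":[0,0,0],"twist":0}]' >/dev/null;  python3 s.py
```

```text
t 14.2 pos [0.5547 0.1017 0.1106] yaw_y -9.0 z [ 0. -0. -1.] F [-0.4 -0.2 -0.1] w 0.0399 q [-0.02  0.64  1.7  -0.    0.81  0.14]
```

```bash
python3 -m jog '[{"grip":138,"travel":[0.1,-0.02,0],"twist":0},{"grip":138,"travel":[0.05,-0.01,0],"twist":0},{"grip":138,"travel":[0,0,0],"twist":0},{"grip":138,"travel":[0,0,0],"twist":0}]' >/dev/null;  python3 s.py; python3 -m jog '[{"grip":138,"travel":[-0.6,0.08,0],"twist":0},{"grip":138,"travel":[-0.8,0.08,0],"twist":0},{"grip":138,"travel":[0,0,2],"twist":0},{"grip":138,"travel":[0,0,4],"twist":0},{"grip":255,"travel":[-1,3,2],"twist":0},{"grip":255,"travel":[-1.6,5,0],"twist":0},{"grip":255,"travel":[-1.6,5,0],"twist":0},{"grip":255,"travel":[-1.6,4.9,0],"twist":0}]' >/dev/null; python3 -m jog '[{"grip":255,"travel":[0,0.5,0],"twist":0},{"grip":255,"travel":[0,0,0],"twist":0},{"grip":255,"travel":[0,0,0],"twist":0}]' >/dev/null;  python3 s.py; python3 fine.py
```

```text
t 14.6 pos [0.5558 0.1015 0.1105] yaw_y -9.0 z [-0.001  0.    -1.   ] F [-1.6  0.7  1.1] w 0.04 q [-0.02  0.64  1.7   0.    0.81  0.14]
t 15.7 pos [0.4862 0.2799 0.1904] yaw_y -9.0 z [ 0.    -0.001 -1.   ] F [0.3 0.4 0. ] w 0.0012 q [ 0.32  0.51  1.65 -0.    0.98  0.48]
tip 210.0 198.6 [0.5447 0.1181] 83.0 0.0973
cap 214.0 196.3 [0.5407 0.1013] 84.4 0.0802
red 203.4 197.5 [0.5476 0.1363] 82.6 0.1158
stip 231.2 228.1 [0.5462 0.1136] 81.7 0.093
scap 234.4 210.7 [0.545  0.0989] 81.1 0.0784
```

The pointer now reads 83.0, 84.4, 81.7 and 81.1° (mean 82.6) against red at 82.6°. Next is the button.

```bash
python3 -m jog '[{"grip":255,"travel":[-0.3,0.2,-3],"twist":0},{"grip":255,"travel":[0,0,-4],"twist":0},{"grip":255,"travel":[0,0,-2],"twist":0},{"grip":255,"travel":[0,0,-0.6],"twist":0},{"grip":255,"travel":[0,0,0],"twist":0},{"grip":255,"travel":[0,0,0],"twist":0}]' >/dev/null;  python3 s.py; python3 -c "
from m import *
save('side','j',(150,230,270,320),6)"
```

```text
t 16.4 pos [0.4843 0.2824 0.0955] yaw_y -9.1 z [ 0.002  0.001 -1.   ] F [-0.   0.6 -0.8] w 0.0003 q [0.33 0.66 1.72 0.   0.77 0.49]
```

View pics/j.png

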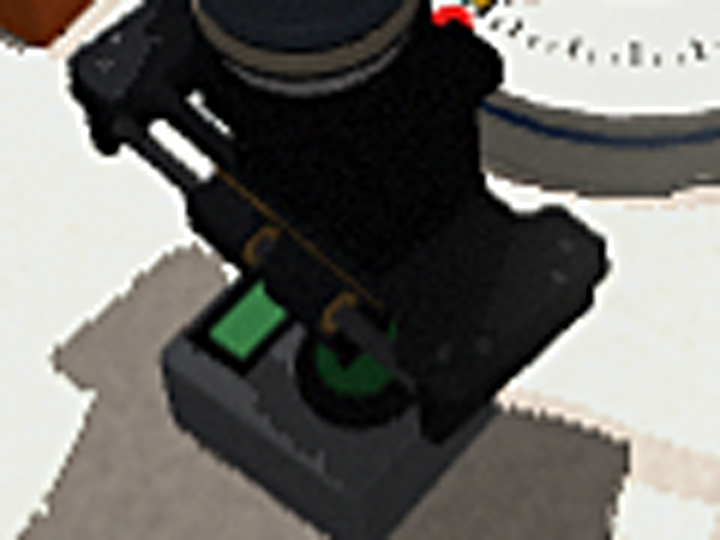

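The closed fingers are over the green button of the grey box (crop ~(350,365)). Pressing slowly.

```bash
python3 -m jog '[{"grip":255,"travel":[0,0,-0.4],"twist":0},{"grip":255,"travel":[0,0,-0.3],"twist":0},{"grip":255,"travel":[0,0,-0.3],"twist":0},{"grip":255,"travel":[0,0,-0.2],"twist":0},{"grip":255,"travel":[0,0,0],"twist":0},{"grip":255,"travel":[0,0,0],"twist":0}]' >/dev/null;  python3 s.py
```

```text
t 17.05 pos [0.4849 0.2832 0.0878] yaw_y -9.0 z [ 0.006  0.001 -1.   ] F [-4.1 -2.6 32.6] w 0.0003 q [ 0.33  0.67  1.72 -0.    0.75  0.49]
```

```bash
for i in 1 2 3 4 5 6 7; do python3 -m jog '[{"grip":255,"travel":[0,0,0.2],"twist":0},{"grip":255,"travel":[0,0,0],"twist":0}]' >/dev/null;  python3 s.py|cut -c1-130; done
```

```text
t 17.25 pos [0.4849 0.2831 0.0881] yaw_y -9.0 z [ 0.005  0.001 -1.   ] F [-1.6 -2.1 21.2] w 0.0007 q [ 0.33  0.67  1.72 -0.    0.7
t 17.45 pos [0.4848 0.2831 0.0883] yaw_y -9.0 z [ 0.005  0.001 -1.   ] F [ 0.4 -1.1 11.6] w 0.0003 q [ 0.33  0.67  1.72 -0.    0.7
t 17.65 pos [0.4845 0.2831 0.0893] yaw_y -9.0 z [ 0.003  0.001 -1.   ] F [ 3.3 -0.7  2.8] w 0.0005 q [ 0.33  0.67  1.72 -0.    0.7
t 17.85 pos [0.4835 0.283  0.0907] yaw_y -9.0 z [ 0.001  0.001 -1.   ] F [2.2 0.6 3.1] w 0.0007 q [0.33 0.66 1.72 0.   0.76 0.49]
t 18.05 pos [0.4828 0.2828 0.0924] yaw_y -9.0 z [-0.001 -0.    -1.   ] F [2.1 1.4 1.8] w 0.0005 q [0.33 0.66 1.72 0.   0.76 0.49]
t 18.25 pos [0.4823 0.2826 0.0943] yaw_y -9.0 z [-0.002 -0.    -1.   ] F [0. 0. 1.] w 0.0004 q [0.33 0.66 1.72 0.   0.77 0.49]
t 18.45 pos [0.4823 0.2825 0.0963] yaw_y -9.0 z [-0.002 -0.001 -1.   ] F [ 0.1  0.3 -0.3] w 0.0002 q [0.33 0.65 1.72 0.   0.77 0.4
```

The force profile is a hard stop at TCP z≈0.0885 and a 3→1 N spring out to about 0.0945. That makes the ~6 mm full travel and a release. Lifting clear for the last check.

```bash
python3 -m jog '[{"grip":255,"travel":[0,0,2],"twist":0},{"grip":255,"travel":[0,0,4],"twist":0},{"grip":255,"travel":[0,0,4],"twist":0},{"grip":255,"travel":[0,0,0],"twist":0},{"grip":255,"travel":[0,0,0],"twist":0}]' >/dev/null; python3 s.py; python3 fine.py; python3 -c "
from m import *
save('side','k',None,1.5)"
```

```text
t 18.95 pos [0.4831 0.2828 0.1973] yaw_y -9.0 z [ 0.001  0.    -1.   ] F [ 0.8  0.6 -0.6] w 0.0006 q [ 0.33  0.5   1.65 -0.    0.99  0.49]
tip 209.9 198.6 [0.5448 0.1181] 82.9 0.0973
cap 214.0 196.3 [0.5406 0.1013] 84.4 0.0802
red 203.4 197.5 [0.5476 0.1363] 82.7 0.1158
stip 231.3 227.9 [0.5463 0.1129] 81.6 0.0924
scap 234.4 210.7 [0.545  0.0989] 81.1 0.0783
```

View pics/k.png

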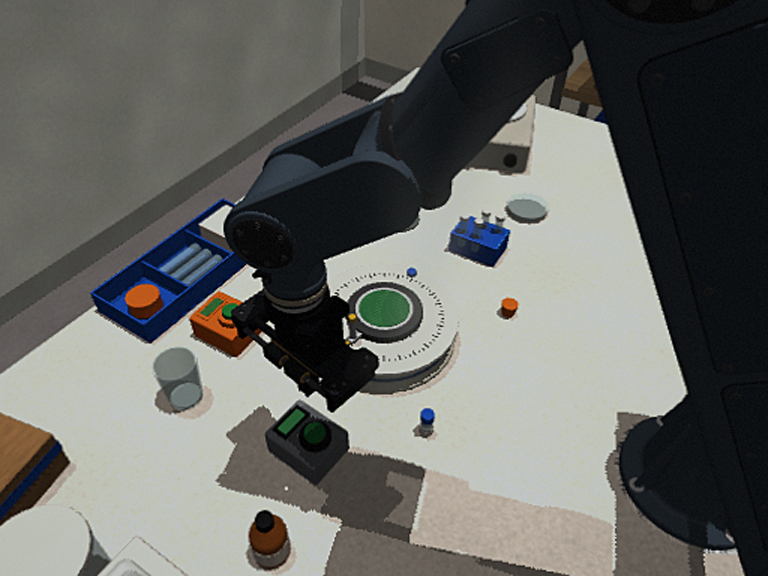

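The green button is up at (316,432), and the arm is clear of everything. The vial, stopper, beaker, amber bottle, dish and rack stand where they did. The flask and rinse bottle are hidden behind the arm, and its path passed well above them.

```bash
python3 -c "
from rig import *
print(hand_in())"
```

```text
the job is handed in; nothing more can be done
None
```

I set the yellow pointer on the red stud, then pressed the green button on the grey box fully down and let it come up, and handed the job in at about 19 s.

- **Pointer:** I pushed the pin round about 116° with the fingers straddling it, without pinching, and gave it two small nudges at the end. The last readings were 82.9° and 84.4° from the top camera and 81.6° and 81.1° from the side camera. The mean is 82.5°, against 82.7° for the red stud. The two cameras disagree by 1–3°, so the setting is good to about ±1°.
- **Button:** It met a hard stop (peak force about 33 N, through the fingertips), then a spring force of 3 to 1 N over about 6 mm as I lifted off. That fits a full press and release. The stop came about 4 mm higher than the fingertip length given, probably because the fingers reach further when shut.
- **Other things:** In the last side picture the arm was clear and the visible glassware, bottles and stopper had not moved. The flask and rinse bottle were hidden behind the arm in that picture, so I could not check them. The arm had passed well above them.

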